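# Cull the rail cups with spoiled hooks and hang a sound one

## Robot

A 7-joint arm with a two-finger parallel gripper is mounted at the origin on the work surface. World frame = base frame: x ahead of the robot, y to its left, z up, the work surface at z = 0. Lengths are in mm, angles in rad, forces in N, time in s.
With the tool pointing down it reaches from about 350 to 900 mm from the base axis. Payload 8.1 kg.
Tool frame: the origin (TCP) lies midway between the tips of the shut fingers; the grasp point (between the pads) lies 19 mm behind it; z points along the fingers, y is the line along which they close (so a half turn about z gives the same grasp; the last joint's range is limited). The gripper opens to 92 mm and grips with 3 to 60 N. Pads are 19 mm wide; open, the fingers measure 130 mm over their backs; the gripper's body (75 mm by 190 mm) begins 47 mm behind the grasp point.
Start: joints at [1.18, 0.434, 0.025, 1.573, -0.012, 1.134, -0.075], TCP at [177.378, -599.315, 226.742] pointing down, gripper open.
Joint ranges: [-2.62, 2.62], [-0.44, 2.09], [-1.27, 1.32], [0.08, 2.57], [-1.32, 4.46], [0.12, 2], [-2.74, 2.74]. Speed limits (rad/s): [2.22, 2.22, 3.01, 3.01, 3.14, 3.14, 3.14].

## Interface

Orientations are given as a unit quaternion [x, y, z, w].
In Python, from station import arm, viewer gives the robot as it stands. The module is installed in compiled form; this text tells all that it offers.
- The arm moves only by the shell command python3 -m jog 'ROWS' [OPENING] [FORCE]. ROWS is a JSON object of lists of equal length, an entry for each row: "offset": the shift along the tool's x, y, z normalised to -1 to 1, where 1 is 150 mm, a list of three; "angular": the turn, a rotation vector about the tool's x, y, z normalised to -1 to 1, where 1 is pi/2 rad, a list of three. In form: {"offset": [[x, y, z], ...], "angular": [[ax, ay, az], ...]}. A call has 1 to 12 rows; each row is the pose to reach, as a shift and turn from the pose commanded when the call began, along the tool's axes at that moment; what a row does not reach only later rows make up. A row lasts 1/10 s, in which the tool goes at most 50 mm and 8.59 degrees, less where a joint would pass 70% of its speed; a pose out of reach is approached as far as the arm can. A call with a number of a shift or a turn outside -1 to 1 is refused whole. A call with a gripper value outside its range is refused whole. OPENING is the opening, from -1 (shut) to 1 (fully open), so that 0 is half open, set as the call begins (- or left out, the last holds). The fingers move at their own pace and stop on an object; FORCE is the grip in N (left out, the last holds). Time passes only in rows, so rows that repeat a pose let the fingers close. It gives the time, the measured TCP pose, the force, the opening and the grip force at its end, in the units of the state.
- arm.read_state(): the state, without advancing time (a new reading comes with each control period).
- viewer.capture(name): name is "side" or "top"; returns the picture (420x560x3 uint8, blue, green, red); there is no depth.
- viewer.camera_params(name): a dict with "camera_matrix" (3x3 intrinsics, pixels), "world_to_cam" (4x4, takes a point from world to camera coordinates). Camera axes: x right, y up, looking along -z (the intrinsics and any distortion apply to the point x, -y, -z); pixel columns grow to the right and rows downward; lengths in mm; the calibration is good to about 2 mm. A picture is of the moment at which its call begins. camera_params takes no time and is no camera call.
- arm.sign_off(): hands the job in; it is judged then, once.
The state is a dict: "t": time; "q": joint angles; "qvel": joint speeds; "joint_efforts": joint torques, N m; "eef_pos": TCP position; "eef_rot": TCP orientation; "force": force on the tool from outside, world axes, zero at the start; "moment": the same for the moment, N m; "opening": finger opening in mm; "grip_force": force on a finger pad.
Only numpy, scipy, OpenCV 4.12 (cv2) and the standard library are available. Lean on these libraries where they do the work, as an engineer would, in place of code of your own. Each camera call takes 0.05 s, during which the arm holds its last target. There are 200 camera calls.

## Task

The hanging stand is to get one more steel cup. Check the hooks of the four cups on the worktop: stand the two whose hook is bent out of shape upright in the low wooden crate, and hang one of the two sound ones by its hook on the upper bar, facing the robot like the cup that already hangs there; leave the other sound one standing where it is as a spare. Push the two hanging cups along the bar, close together and up against the post at the coffee grinder's end, and leave everything else where it stands.

Things in the scene. Friction and masses are not known exactly. Their poses are not given: they have to be found in the camera images.
- cup_a: Sound rail cup: open steel box 50 (x) by 52 (y) by 90 mm high, walls 3, about 180 g. Origin: centre of its underside, z up, +x to its back. A strap 44 wide, 3 thick runs up the back (x 25 to 28) and turns back into a hook: flat top x 25 to 49, underside z 112, top z 115; lip x 46 to 49 down to z 98; open below, 18 mm clear inside. Standing; it or cup_b is hung.
- cup_b: Second sound rail cup, same as cup_a in every way. Either of the two is to be hung, the other left where it stands.
- cup_c: Spoiled rail cup, same box, frame and strap as cup_a, but its hook is bent the wrong way: forward over the cup's mouth (x 28 to -7 mm, z 102 to 120 mm), so nothing sticks out at the back beyond x = 28 mm. To be culled.
- cup_d: Spoiled rail cup, same box, frame and strap as cup_a (115 mm high), but its hook is squashed shut: the lip pressed against the strap, only 7 mm deep in all (x 25 to 32 mm), no gap. To be culled.
- cup_a_hook (a point): Point inside the hook of cup_a where the rail's axis comes to lie when it hangs: midway between strap and lip, 5 mm under the top, at (37, 0, 107) mm in the cup's frame.
- cup_b_hook (a point): The same point of cup_b.
- cup_e: Sound rail cup, same as cup_a, loose, already hanging on the stand's upper bar somewhere along it. To be slid along to the grinder's end, ahead of or behind the new one.
- cup_e_hook (a point): The same point of cup_e.
- stand: Hanging stand, fixed: two round steel bars, diameter 10 mm, along its y at x = 0, axes at z = 180 and 105 mm, between posts of diameter 16 and 196 mm high at y = -170 and +170 mm. Feet 8 mm high, x -55 to 95, at the posts. Origin: on the worktop midway under the bars; -x is the robot's side. A cup hung on the upper bar has its underside at z = 73 and leans back up to 6 degrees onto the lower bar.
- rail_home (a point): On the upper bar's axis where it meets the inner face of the post at the coffee grinder's end: (0, 162, 180) mm in the stand's frame. Hung cups slide towards it along the bars when pushed on the side, close to the rail, with a few N.
- crate: Low open crate of light wood, fixed: 220 (x) by 135 (y) by 55 mm high outside, walls and floor 6 mm thick. Origin: centre of its underside.
- grinder: Black coffee grinder with glass hopper, fixed, beyond the stand's +y end: foot 210 (x) by 125 (y) mm, 372 mm high. Origin: about the centre of its underside. Not to be run into.
- jam_jar: Amber glass jar, 60 mm in diameter, 85 mm high, loose, standing among the cups. Origin: centre of its underside. Leave alone.
- pinch_pot: Small white ceramic pot, 60 mm in diameter, 45 mm high, loose. Origin: centre of its underside. Leave alone.
- oil_bottle: Green glass oil bottle, 64 mm in diameter, 245 mm high, loose. Origin: centre of its underside. Leave alone.
- pepper_mill: Dark wooden pepper mill, 58 mm in diameter, 188 mm high, loose. Origin: centre of its underside. Leave alone.
- honey_jar: Amber glass jar, 70 mm in diameter, 100 mm high, loose. Origin: centre of its underside. Leave alone.
- bowl: White ceramic bowl, 110 mm in diameter, 50 mm high, loose. Origin: centre of its underside. Leave alone.
Things that resemble listed ones, but are neither listed nor needed, are in the scene too. What is shaped like the cup_b but turquoise is not meant.

How it is judged (in metres and radians):
At the end, for the whole second after the job is handed in: Spoiled cups upright on the crate's floor. Cup_e and one of cup_a, cup_b hang by the hook on the upper bar, bodies on the robot's side, upright and square within 0.2 rad, at the grinder's end with at most 20 mm free in all between post and cups; the other within 30 mm of its start. All at rest (x of cup_e_hook in the frame of stand between -0.008 and 0.008 m and z of cup_e_hook in the frame of stand between 0.172 and 0.188 m and x of cup_e in the frame of stand below -0.02 m and y of cup_e in the frame of stand between 0.064 and 0.15 m and angle between each of cup_e, cup_c, cup_d's own z axis and vertical below 0.2 rad and angle between the x axis of cup_e and the x axis of stand, either way round below 0.2 rad and linear speed of each of cup_e, cup_c, cup_d below 0.02 m/s and angular speed of each of cup_e, cup_c, cup_d below 0.2 rad/s and x of cup_c in the frame of crate between -0.085 and 0.085 m and y of cup_c in the frame of crate between -0.042 and 0.042 m and z of cup_c in the frame of crate between 0 and 0.015 m and x of cup_d in the frame of crate between -0.085 and 0.085 m and y of cup_d in the frame of crate between -0.042 and 0.042 m and z of cup_d in the frame of crate between 0 and 0.015 m and ((x of cup_a_hook in the frame of stand between -0.008 and 0.008 m and z of cup_a_hook in the frame of stand between 0.172 and 0.188 m and x of cup_a in the frame of stand below -0.02 m and y of cup_a in the frame of stand between 0.064 and 0.15 m and angle between each of cup_a, cup_b's own z axis and vertical below 0.2 rad and angle between the x axis of cup_a and the x axis of stand, either way round below 0.2 rad and linear speed of each of cup_a, cup_b below 0.02 m/s and angular speed of each of cup_a, cup_b below 0.2 rad/s and distance of cup_b from where it was at the start of the episode below 0.03 m) or (x of cup_b_hook in the frame of stand between -0.008 and 0.008 m and z of cup_b_hook in the frame of stand between 0.172 and 0.188 m and x of cup_b in the frame of stand below -0.02 m and y of cup_b in the frame of stand between 0.064 and 0.15 m and angle between each of cup_b, cup_a's own z axis and vertical below 0.2 rad and angle between the x axis of cup_b and the x axis of stand, either way round below 0.2 rad and linear speed of each of cup_b, cup_a below 0.02 m/s and angular speed of each of cup_b, cup_a below 0.2 rad/s and distance of cup_a from where it was at the start of the episode below 0.03 m))); the robot touches nothing.
It fails at once if a jar, pot, bottle, mill or bowl moved more than 30 mm or tipped over (distance of any of jam_jar, pinch_pot, oil_bottle, pepper_mill, honey_jar, bowl from where it was at the start of the episode above 0.03 m or angle between any of jam_jar, pinch_pot, oil_bottle, pepper_mill, honey_jar, bowl's own z axis and vertical above 0.5 rad).
It fails at once if the robot runs hard into the coffee grinder (over 20 N) (contact force between the arm and grinder above 20 N).
It also fails if it takes over 72 s, if anything falls off the work surface, if the arm or the gripper's body presses on something with over 40 N, if the wrist force passes 120 N, or if a joint passes its speed limit or range.

## Working session

There is one attempt and no reset: what is moved stays moved. The work goes in short steps, Python scripts to look and compute and a shell command to move; the robot and the scene stay as the last step left them, time stands still between calls to the robot, and variables do not carry over. Pictures are saved under pics/ and viewed, at most 10 in all, crops included, and the job is handed in when it is done.

```bash
mkdir -p pics; python3 - <<'E'
from station import arm,viewer
import cv2,numpy as np
for n in("side","top"):
    im=viewer.capture(n);cv2.imwrite(f"pics/{n}0.png",im)
    p=viewer.camera_params(n);print(n,np.round(p["camera_matrix"],1).tolist(),np.round(p["world_to_cam"],3).tolist(),[k for k in p])
s=arm.read_state();print(s)
E
```

```text
side [[427.4, 0.0, 289.1], [0.0, 427.4, 200.0], [0.0, 0.0, 1.0]] [[-0.97, -0.243, -0.006, 540.749], [0.175, -0.713, 0.679, -101.334], [-0.169, 0.658, 0.734, -1352.334], [0.0, 0.0, 0.0, 1.0]] ['camera_matrix', 'world_to_cam']
top [[492.5, 0.0, 280.9], [0.0, 492.5, 212.5], [0.0, 0.0, 1.0]] [[-0.026, -1.0, 0.016, 100.689], [0.992, -0.024, 0.126, -549.211], [-0.126, 0.019, 0.992, -1694.339], [0.0, 0.0, 0.0, 1.0]] ['camera_matrix', 'world_to_cam']
{'t': 0.1, 'q': array([ 1.18036538,  0.43515623,  0.02497056,  1.5739879 , -0.01159716,
        1.13397926, -0.07513853]), 'qvel': array([-0.00047838, -0.0035858 , -0.00146353, -0.00227384, -0.000707  ,
        0.00052856,  0.0002495 ]), 'joint_efforts': array([ 3.50725764e-03, -6.69130397e+01,  9.88287963e-01, -3.15148079e+01,
       -6.04436570e-02,  3.73067544e-02,  1.09717762e-04]), 'eef_pos': array([ 177.24608543, -598.87851086,  226.0286309 ]), 'eef_rot': array([ 9.89669234e-01,  1.43367801e-01, -1.62290126e-04, -6.73630244e-04]), 'force': array([-0.26132986, -0.27467128, -0.00427776]), 'moment': array([-0.00230921, -0.03487126, -0.06370094]), 'grip_force': 0.0, 'opening': 91.61428911444345}
```

```bash
python3 - <<'E'
import cv2
for n in("side","top"):
    im=cv2.imread(f"pics/{n}0.png");cv2.imwrite(f"pics/{n}0b.png",cv2.resize(im,(800,600),interpolation=cv2.INTER_CUBIC))
E
```

```text
(no output)
```

View pics/side0b.png

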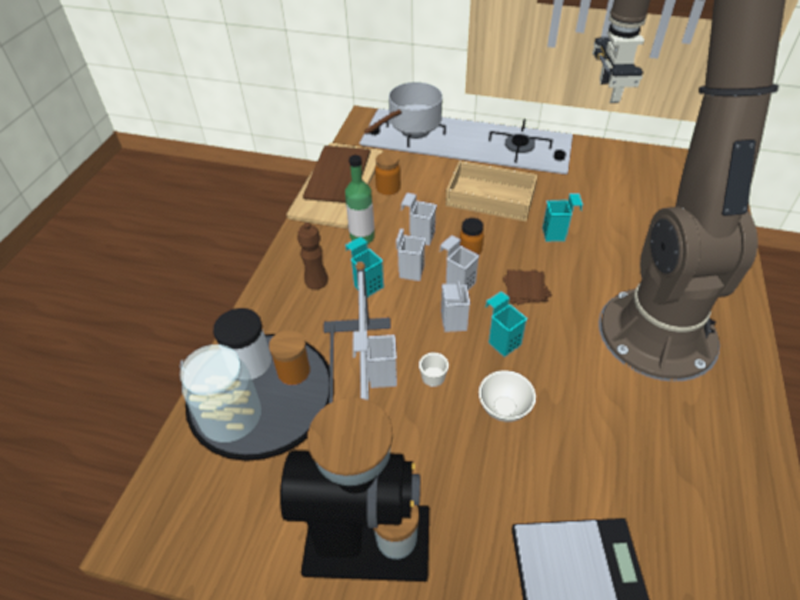

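View pics/top0b.png

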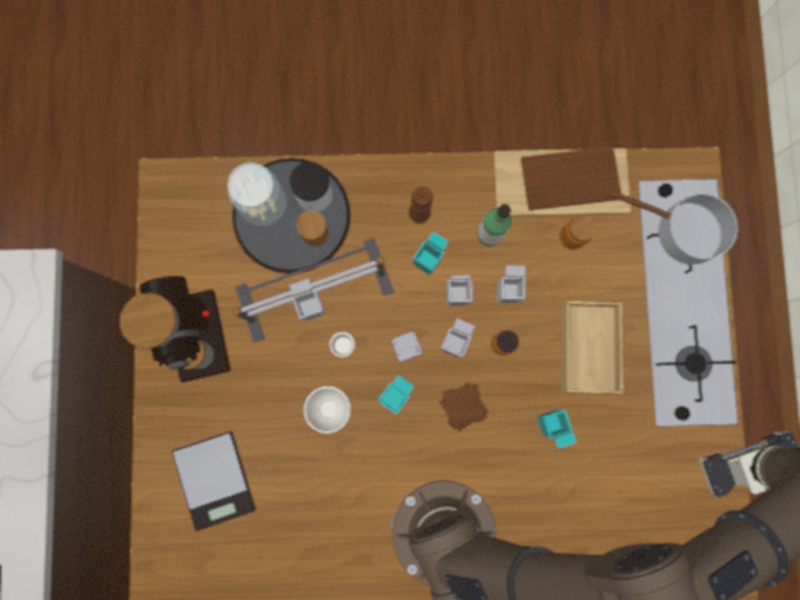

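Top view (800x600): the cups are at (459,290), which looks squashed (d); (513,284), sound with its hook towards +x; (458,338), sound with its hook to the upper right; and (406,346), whose mouth is covered (c). Cup_e hangs at (305,298), and the crate is at (594,347). I'll zoom in to get edges.

```bash
python3 - <<'E'
import cv2,numpy as np
t=cv2.imread("pics/top0.png");s=cv2.imread("pics/side0.png")
a=cv2.resize(t[180:260,268:378],None,fx=7.27,fy=7.27,interpolation=cv2.INTER_CUBIC)[:582,:800]
b=cv2.resize(s[130:240,265:375],None,fx=5.4,fy=5.4,interpolation=cv2.INTER_CUBIC)
for k in range(268,378,10): cv2.putText(a,str(k),(int((k-268)*7.27),10),0,.35,(0,0,255));cv2.line(a,(int((k-268)*7.27),10),(int((k-268)*7.27),20),(0,0,255))
for k in range(180,260,10): cv2.putText(a,str(k),(0,int((k-180)*7.27)),0,.35,(0,0,255))
for k in range(265,375,10): cv2.putText(b,str(k),(int((k-265)*5.4),10),0,.35,(0,0,255))
for k in range(130,240,10): cv2.putText(b,str(k),(0,int((k-130)*5.4)),0,.35,(0,0,255))
cv2.imwrite("pics/a.png",a);cv2.imwrite("pics/b.png",b)
E
```

```text
(no output)
```

View pics/a.png

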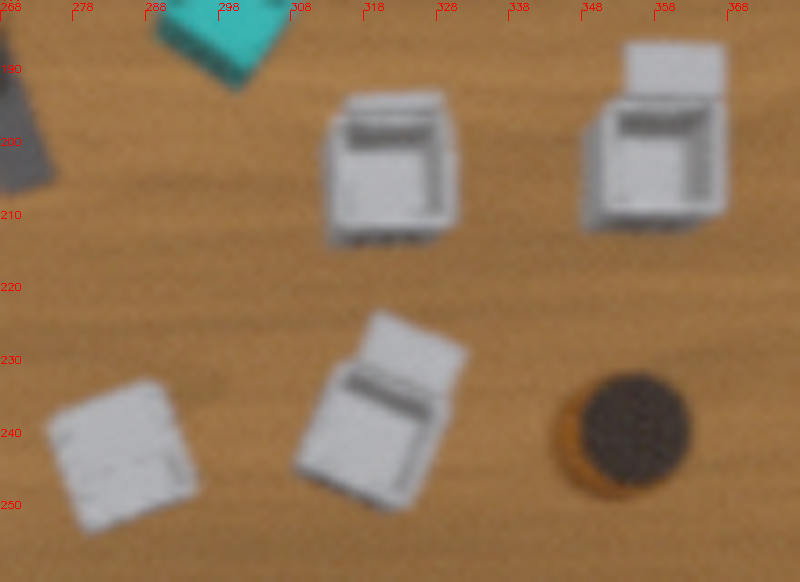

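View pics/b.png

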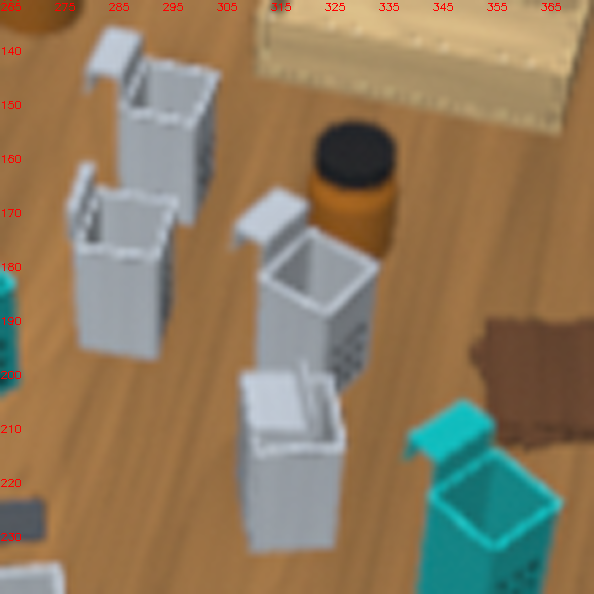

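Identified: upper left is d, upper right is sound, middle is sound, and lower left is c. Next, the stand and the crate.

```bash
python3 - <<'E'
import cv2,numpy as np
t=cv2.imread("pics/top0.png");s=cv2.imread("pics/side0.png")
def crop(im,x0,y0,w,h,f):
    a=cv2.resize(im[y0:y0+h,x0:x0+w],None,fx=f,fy=f,interpolation=cv2.INTER_CUBIC)
    for k in range(x0-x0%10+10,x0+w,10): cv2.putText(a,str(k),(int((k-x0)*f),10),0,.33,(0,0,255));cv2.line(a,(int((k-x0)*f),10),(int((k-x0)*f),16),(0,0,255))
    for k in range(y0-y0%10+10,y0+h,10): cv2.putText(a,str(k),(0,int((k-y0)*f)),0,.33,(0,0,255))
    return a
a=crop(t,160,160,120,80,6.6);b=crop(s,220,180,70,100,6)
cv2.imwrite("pics/c.png",a);cv2.imwrite("pics/d.png",b)
E
```

```text
(no output)
```

View pics/c.png

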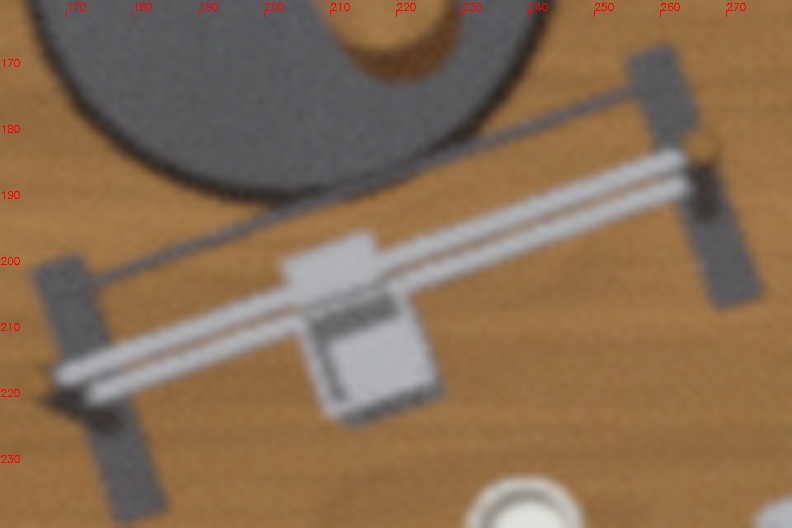

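View pics/d.png

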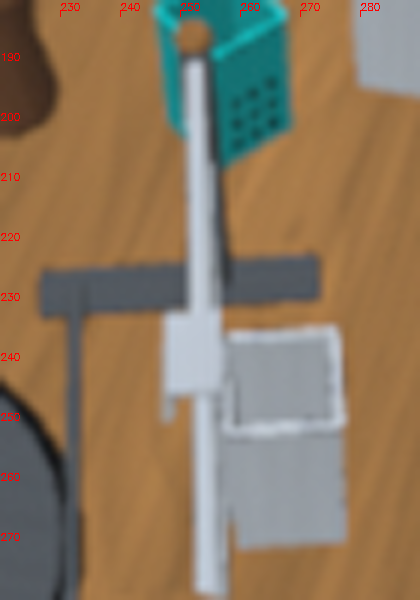

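```bash
cat > h.py <<'E'
import numpy as np,cv2
from station import arm,viewer
P={n:viewer.camera_params(n) for n in("side","top")}
def ray(n,u,v,z):
    p=P[n];K=p["camera_matrix"];M=p["world_to_cam"];R,t=M[:3,:3],M[:3,3]
    d=np.array([(u-K[0,2])/K[0,0],-(v-K[1,2])/K[1,1],-1.]);d=R.T@d;c=-R.T@t
    return c+d*(z-c[2])/d[2]
def zr(n,x,y,x0,y0,f,z): return ray(n,(x+.5)/f-.5+x0,(y+.5)/f-.5+y0,z)
E
python3 - <<'E'
from h import *
T=lambda x,y,z:zr("top",x,y,268,180,7.27,z)[:2]
S=lambda x,y,z:zr("side",x,y,265,130,5.4,z)[:2]
C=lambda x,y,z:zr("top",x,y,160,160,6.6,z)[:2]
D=lambda x,y,z:zr("side",x,y,220,180,6,z)[:2]
r=lambda *a:[np.round(q,0).tolist() for q in a]
L,Rr=C(60,375,180),C(685,160,180)
print("bar",r(L,Rr,(L+Rr)/2),np.linalg.norm(L-Rr),"yaw",np.degrees(np.arctan2(-(L-Rr)[0],(L-Rr)[1])))
print("postR top",r(C(703,145,196),D(195,37,196)),"side bar pts",r(D(195,60,180),D(210,590,180)))
print("cupe hook back",r(C(283,262,188),C(373,232,188)))
print("P2 hook back",r(T(625,42,115),T(727,44,115)),"front rim",r(T(601,213,90),T(723,211,90)),"side hook",r(S(112,30,115),S(142,38,115)))
print("P1 back",r(T(345,92,115),T(445,92,115)),"front rim R",r(T(332,232,90),T(456,228,90)))
print("P1 side rim front",r(S(165,255,90),S(178,198,90),S(85,245,90)))
print("P2 side rim",r(S(130,120,90),S(190,122,90),S(217,72,90)))
print("P3 back",r(T(380,312,115),T(468,348,115)),"front",r(T(297,465,90),T(408,502,90)))
print("P3 side",r(S(265,270,90),S(325,310,90),S(377,265,90)))
print("P4 back",r(T(48,415,120),T(155,378,120)),"front",r(T(90,530,90),T(198,490,90)))
print("P4 side",r(S(262,450,90),S(343,445,90),S(242,372,120),S(302,370,120)))
t=cv2.imread("pics/top0.png");h=cv2.cvtColor(t,cv2.COLOR_BGR2HSV)
m=np.zeros(t.shape[:2],np.uint8);m[205:282,385:445]=cv2.inRange(h,(12,40,150),(30,150,255))[205:282,385:445]
m=cv2.morphologyEx(m,cv2.MORPH_CLOSE,np.ones((5,5)))
c=max(cv2.findContours(m,0,2)[0],key=cv2.contourArea);b=cv2.minAreaRect(c);print("crate",b,r(*[ray("top",*q,55)[:2] for q in cv2.boxPoints(b)]),r(ray("top",*b[0],55)))
E
```

```text
bar [[529.0, 449.0], [628.0, 144.0], [579.0, 296.0]] 320.21620609867733 yaw 17.961280026944568
postR top [[632.0, 135.0], [630.0, 142.0]] side bar pts [[631.0, 142.0], [536.0, 425.0]]
cupe hook back [[581.0, 340.0], [594.0, 296.0]]
P2 hook back [[628.0, -159.0], [626.0, -206.0]] front rim [[551.0, -148.0], [551.0, -206.0]] side hook [[621.0, -201.0], [600.0, -197.0]]
P1 back [[607.0, -28.0], [606.0, -74.0]] front rim R [[545.0, -22.0], [546.0, -80.0]]
P1 side rim front [[544.0, -29.0], [548.0, -81.0], [593.0, -26.0]]
P2 side rim [[595.0, -145.0], [557.0, -152.0], [551.0, -205.0]]
P3 back [[505.0, -40.0], [487.0, -80.0]] front [[437.0, -2.0], [419.0, -53.0]]
P3 side [[483.0, -31.0], [441.0, -6.0], [418.0, -51.0]]
P4 back [[461.0, 113.0], [476.0, 64.0]] front [[409.0, 95.0], [427.0, 44.0]]
P4 side [[455.0, 110.0], [411.0, 95.0], [473.0, 82.0], [441.0, 72.0]]
crate ((414.5, 243.0), (76.0, 59.0), 90.0) [[567.0, -276.0], [562.0, -482.0], [299.0, -465.0], [305.0, -262.0]] [[432.0, -371.0, 55.0]]
```

```bash
python3 - <<'E'
from h import *
t=cv2.imread("pics/top0.png");h=cv2.cvtColor(t,cv2.COLOR_BGR2HSV)
print([h[y,x].tolist() for x,y in((415,240),(397,240),(385,240),(415,213),(415,205),(415,260))])
m=cv2.inRange(h,(15,0,150),(35,130,255))[200:290,380:450]
m=cv2.morphologyEx(m,cv2.MORPH_OPEN,np.ones((3,3)))
c=max(cv2.findContours(m,0,2)[0],key=cv2.contourArea)+[380,200];b=cv2.minAreaRect(c)
print(b,[ray("top",*q,55)[:2].round() for q in cv2.boxPoints(b)],ray("top",*b[0],55).round())
print([ray("top",x/1.4286,y/1.4286,55)[:2].round() for x,y in((566,302),(622,303),(624,393),(566,393))])
E
python3 -m jog '{"offset":[[0,0,0],[0,0,0],[0,0,0]],"angular":[[0,0,0.09],[0,0,0.183],[0,0,0.183]]}'
python3 -m jog '{"offset":[[0.656,-0.912,0],[0.656,-0.912,0],[0.656,-0.912,0],[0.656,-0.912,0]],"angular":[[0,0,0],[0,0,0],[0,0,0],[0,0,0]]}'
```

```text
[[18, 89, 187], [18, 96, 175], [16, 142, 153], [20, 96, 148], [16, 139, 160], [19, 92, 185]]
((416.0, 242.5), (65.0, 40.0), 90.0) [array([ 548., -313.]), array([ 545., -453.]), array([ 320., -439.]), array([ 324., -301.])] [ 433. -376.   55.]
[array([ 543., -314.]), array([ 538., -451.]), array([ 320., -441.]), array([ 324., -302.])]
t: 0.4
eef_pos: [177.4, -599.0, 226.3]
eef_rot: [1.0, -0.001, -0.0, -0.0]
force: [1.3, -0.6, 0.0]
opening: 91.7
grip_force: 0.0
t: 0.8
eef_pos: [279.2, -457.9, 226.6]
eef_rot: [1.0, 0.006, 0.001, -0.001]
force: [0.1, -0.1, 0.4]
opening: 91.6
grip_force: 0.0
```

```bash
for i in 1; do
python3 -m jog '{"offset":[[0.65,-0.911,0],[0.65,-0.911,0],[0.65,-0.911,0],[0.65,-0.911,0]],"angular":[[0,0,0],[0,0,0],[0,0,0],[0,0,0]]}' >/dev/null
python3 -m jog '{"offset":[[0.65,-0.911,0],[0.65,-0.911,0],[0.65,-0.911,0],[0.65,-0.911,0]],"angular":[[0,0,0],[0,0,0],[0,0,0],[0,0,0]]}' >/dev/null
python3 -m jog '{"offset":[[0.65,-0.911,0],[0.65,-0.911,0],[0.65,-0.911,0],[0.65,-0.911,0],[0.65,-0.911,0],[0.65,-0.911,0]],"angular":[[0,0,0],[0,0,0],[0,0,0],[0,0,0],[0,0,0],[0,0,0]]}'
done
python3 - <<'E'
from h import *
im=viewer.capture("top");cv2.imwrite("pics/e.png",cv2.resize(im[160:280,260:420],None,fx=5,fy=5,interpolation=cv2.INTER_CUBIC))
E
```

```text
t: 2.2
eef_pos: [567.7, -53.2, 226.3]
eef_rot: [1.0, 0.001, -0.001, 0.0]
force: [0.5, -1.2, 0.1]
opening: 92.0
grip_force: 0.0
```

View pics/e.png

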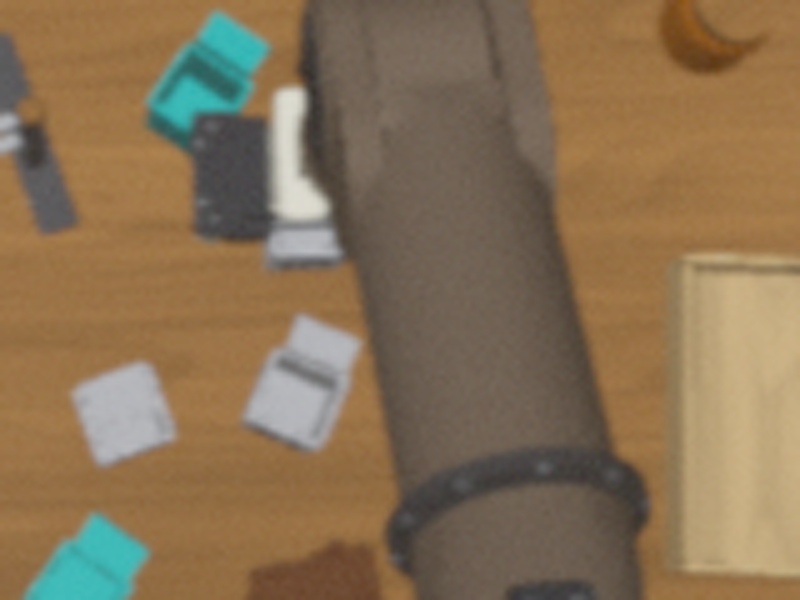

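The arm covers cup d as planned, and nothing has been disturbed. Descend and grip.

```bash
python3 -m jog '{"offset":[[0,0,0.33],[0,0,0.65],[0,0,0.9]],"angular":[[0,0,0],[0,0,0],[0,0,0]]}'
python3 -m jog '{"offset":[[0,0,0.12],[0,0,0.237],[0,0,0.237]],"angular":[[0,0,0],[0,0,0],[0,0,0]]}'
python3 -m jog '{"offset":[[0,0,0],[0,0,0],[0,0,0],[0,0,0],[0,0,0],[0,0,0]],"angular":[[0,0,0],[0,0,0],[0,0,0],[0,0,0],[0,0,0],[0,0,0]]}' -0.6 25
```

```text
t: 2.55
eef_pos: [566.5, -54.9, 89.8]
eef_rot: [1.0, -0.001, -0.001, 0.001]
force: [-0.2, 0.4, 0.6]
opening: 91.9
grip_force: 0.0
t: 2.85
eef_pos: [565.7, -54.6, 54.2]
eef_rot: [1.0, -0.001, -0.002, 0.0]
force: [-0.2, -0.5, 0.3]
opening: 91.7
grip_force: 0.0
t: 3.45
eef_pos: [568.3, -52.4, 56.5]
eef_rot: [1.0, 0.0, 0.0, 0.0]
force: [-0.6, 0.8, 3.3]
opening: 52.2
grip_force: 24.8
```

```bash
python3 -m jog '{"offset":[[0,0,-0.2],[0,0,-0.5],[0,0,-0.8],[0,0,-0.867]],"angular":[[0,0,0],[0,0,0],[0,0,0],[0,0,0]]}'
python3 -m jog '{"offset":[[-0.03,0.2,0],[-0.1,0.45,0],[-0.19,0.725,0]],"angular":[[0,0,0],[0,0,0],[0,0,0]]}'
python3 -m jog '{"offset":[[-0.06,0.25,0],[-0.12,0.5,0],[-0.19,0.725,0]],"angular":[[0,0,0],[0,0,0],[0,0,0]]}'
python3 -m jog '{"offset":[[-0.06,0.25,0],[-0.12,0.5,0],[-0.17,0.67,0],[-0.19,0.725,0],[-0.19,0.725,0],[-0.19,0.725,0]],"angular":[[0,0,0],[0,0,0.017],[0,0,0.033],[0,0,0.033],[0,0,0.033],[0,0,0.033]]}'
```

```text
t: 3.85
eef_pos: [570.7, -52.3, 191.3]
eef_rot: [1.0, 0.0, 0.004, 0.0]
force: [1.0, -0.4, -1.3]
opening: 52.4
grip_force: 24.8
t: 4.15
eef_pos: [539.3, -161.3, 185.7]
eef_rot: [1.0, 0.001, -0.0, -0.0]
force: [0.4, -0.6, -1.1]
opening: 51.8
grip_force: 24.8
t: 4.45
eef_pos: [510.1, -271.8, 185.4]
eef_rot: [1.0, -0.0, -0.001, -0.0]
force: [-0.4, 0.7, -0.9]
opening: 51.9
grip_force: 24.8
t: 5.05
eef_pos: [483.2, -377.0, 185.7]
eef_rot: [1.0, -0.025, -0.0, -0.001]
force: [-0.1, 0.7, -2.5]
opening: 51.8
grip_force: 24.8
```

```bash
python3 -m jog '{"offset":[[0,0,0.25],[0,0,0.5],[0,0,0.7],[0,0,0.78],[0,0,0.82],[0,0,0.825],[0,0,0.825]],"angular":[[0,0,0],[0,0,0],[0,0,0],[0,0,0],[0,0,0],[0,0,0],[0,0,0]]}'
python3 - <<'E'
from h import *
im=viewer.capture("side");cv2.imwrite("pics/f.png",cv2.resize(im[90:190,280:420],None,fx=4,fy=4,interpolation=cv2.INTER_CUBIC))
E
```

```text
t: 5.75
eef_pos: [483.9, -378.8, 63.8]
eef_rot: [1.0, -0.025, 0.001, 0.001]
force: [-0.6, 0.7, -2.2]
opening: 52.1
grip_force: 24.9
```

View pics/f.png

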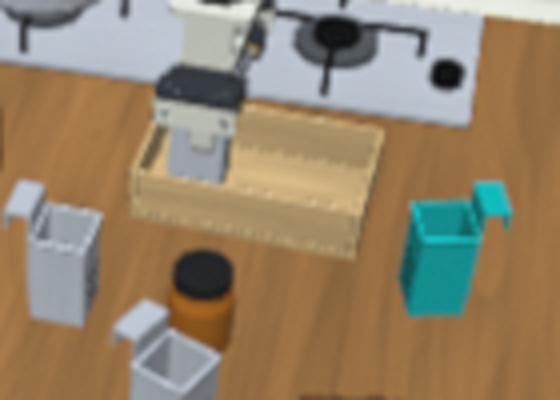

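Cup d is inside the crate at the far end, upright and about 1 mm off the floor. Release it and go to c.

```bash
python3 -m jog '{"offset":[[0,0,0.007],[0,0,0.007]],"angular":[[0,0,0],[0,0,0]]}' 
python3 -m jog '{"offset":[[0,0,0],[0,0,0],[0,0,0]],"angular":[[0,0,0],[0,0,0],[0,0,0]]}' 0.5
python3 -m jog '{"offset":[[0,0,-0.15],[0,0,-0.45],[0,0,-0.75],[0,0,-1],[0,0,-1]],"angular":[[0,0,0],[0,0,0],[0,0,0],[0,0,-0.033],[0,0,-0.033]]}' 1
python3 -m jog '{"offset":[[-0.02,-0.25,0],[-0.05,-0.5,0],[-0.074,-0.76,0]],"angular":[[0,0,0],[0,0,0],[0,0,0]]}'
python3 -m jog '{"offset":[[-0.02,-0.25,0],[-0.05,-0.5,0],[-0.074,-0.76,0]],"angular":[[0,0,0],[0,0,0],[0,0,0]]}' >/dev/null
python3 -m jog '{"offset":[[-0.02,-0.25,0],[-0.05,-0.5,0],[-0.074,-0.76,0]],"angular":[[0,0,0],[0,0,0],[0,0,0]]}' >/dev/null
python3 -m jog '{"offset":[[-0.02,-0.25,0],[-0.05,-0.5,0],[-0.074,-0.76,0],[-0.074,-0.76,0],[-0.074,-0.76,0]],"angular":[[0,0,-0.06],[0,0,-0.12],[0,0,-0.2],[0,0,-0.2],[0,0,-0.2]]}'
```

```text
t: 6.0
eef_pos: [483.4, -379.2, 62.3]
eef_rot: [1.0, -0.026, 0.001, 0.001]
force: [0.3, -0.1, 2.1]
opening: 51.9
grip_force: 24.9
t: 6.3
eef_pos: [482.7, -378.8, 61.5]
eef_rot: [1.0, -0.026, -0.0, 0.0]
force: [-0.1, 0.7, 0.0]
opening: 67.9
grip_force: 0.0
t: 6.8
eef_pos: [485.3, -380.4, 217.4]
eef_rot: [1.0, 0.001, 0.004, 0.003]
force: [0.5, -0.3, 0.3]
opening: 91.4
grip_force: 0.0
t: 7.1
eef_pos: [470.8, -263.6, 210.7]
eef_rot: [1.0, -0.0, -0.0, -0.0]
force: [1.3, 0.9, -0.1]
opening: 91.8
grip_force: 0.0
t: 8.2
eef_pos: [437.8, 77.7, 211.0]
eef_rot: [0.988, 0.157, -0.0, 0.0]
force: [-0.4, -1.0, -0.8]
opening: 91.8
grip_force: 0.0
```

```bash
python3 -m jog '{"offset":[[0,0,0.3],[0,0,0.6],[0,0,0.85]],"angular":[[0,0,0],[0,0,0],[0,0,0]]}'
python3 -m jog '{"offset":[[0,0,0.1],[0,0,0.173],[0,0,0.173]],"angular":[[0,0,0],[0,0,0],[0,0,0]]}'
python3 -m jog '{"offset":[[0,0,0],[0,0,0],[0,0,0],[0,0,0],[0,0,0],[0,0,0]],"angular":[[0,0,0],[0,0,0],[0,0,0],[0,0,0],[0,0,0],[0,0,0]]}' -0.6 25
python3 -m jog '{"offset":[[0,0,-0.2],[0,0,-0.5],[0,0,-0.8],[0,0,-0.867],[0,0,-0.867],[0,0,-0.867]],"angular":[[0,0,0],[0,0,0],[0,0,0],[0,0,0.07],[0,0,0.14],[0,0,0.2]]}'
```

```text
t: 8.5
eef_pos: [437.8, 75.3, 82.0]
eef_rot: [0.988, 0.155, -0.0, 0.0]
force: [0.7, -0.8, -0.7]
opening: 91.5
grip_force: 0.0
t: 8.8
eef_pos: [437.7, 76.0, 56.9]
eef_rot: [0.988, 0.156, -0.001, 0.0]
force: [0.7, -0.1, 0.6]
opening: 92.2
grip_force: 0.0
t: 9.4
eef_pos: [438.4, 77.3, 58.2]
eef_rot: [0.988, 0.157, 0.0, 0.0]
force: [-0.2, -1.0, 2.5]
opening: 51.8
grip_force: 25.0
t: 10.0
eef_pos: [438.1, 77.1, 188.5]
eef_rot: [1.0, -0.002, 0.0, 0.0]
force: [-0.3, -0.5, -2.6]
opening: 51.8
grip_force: 24.9
```

```bash
python3 -m jog '{"offset":[[-0.02,0.2,0],[-0.06,0.45,0],[-0.101,0.752,0]],"angular":[[0,0,0],[0,0,0],[0,0,0]]}' >/dev/null
python3 -m jog '{"offset":[[-0.03,0.25,0],[-0.06,0.5,0],[-0.101,0.752,0]],"angular":[[0,0,0],[0,0,0],[0,0,0]]}' >/dev/null
python3 -m jog '{"offset":[[-0.03,0.25,0],[-0.06,0.5,0],[-0.101,0.752,0]],"angular":[[0,0,0],[0,0,0],[0,0,0]]}'
python3 -m jog '{"offset":[[-0.03,0.25,0],[-0.06,0.5,0],[-0.09,0.7,0],[-0.101,0.752,0],[-0.101,0.752,0]],"angular":[[0,0,0],[0,0,0.017],[0,0,0.033],[0,0,0.033],[0,0,0.033]]}'
python3 -m jog '{"offset":[[0,0,0.25],[0,0,0.5],[0,0,0.7],[0,0,0.78],[0,0,0.82],[0,0,0.827],[0,0,0.827]],"angular":[[0,0,0],[0,0,0],[0,0,0],[0,0,0],[0,0,0],[0,0,0],[0,0,0]]}'
```

```text
t: 10.9
eef_pos: [392.3, -262.4, 187.9]
eef_rot: [1.0, 0.0, -0.0, -0.0]
force: [0.3, -0.1, -1.8]
opening: 51.7
grip_force: 25.0
t: 11.4
eef_pos: [376.8, -374.8, 187.5]
eef_rot: [1.0, -0.027, -0.001, -0.0]
force: [0.8, 1.0, -3.1]
opening: 52.2
grip_force: 25.0
t: 12.1
eef_pos: [378.6, -374.2, 65.1]
eef_rot: [1.0, -0.026, 0.001, 0.001]
force: [-0.1, 1.0, -1.6]
opening: 52.1
grip_force: 25.0
```

```bash
python3 -m jog '{"offset":[[0,0,0.007],[0,0,0.007]],"angular":[[0,0,0],[0,0,0]]}' >/dev/null
python3 -m jog '{"offset":[[0,0,0],[0,0,0],[0,0,0]],"angular":[[0,0,0],[0,0,0],[0,0,0]]}' 0.5
python3 -m jog '{"offset":[[0,0,-0.15],[0,0,-0.45],[0,0,-0.75],[0,0,-1],[0,0,-1]],"angular":[[0,0,0],[0,0,0],[0,0,0],[0,0,-0.033],[0,0,-0.033]]}' 1 >/dev/null
python3 -m jog '{"offset":[[0.2,-0.2,0],[0.42,-0.42,0],[0.637,-0.647,0]],"angular":[[0,0,0],[0,0,0],[0,0,0]]}' >/dev/null
python3 -m jog '{"offset":[[0.22,-0.22,0],[0.45,-0.45,0],[0.637,-0.647,0],[0.637,-0.647,0],[0.637,-0.647,0]],"angular":[[0,0,0],[0,0,0],[0,0,0.022],[0,0,0.022],[0,0,0.022]]}'
```

```text
t: 12.6
eef_pos: [377.7, -374.0, 63.0]
eef_rot: [1.0, -0.026, 0.0, 0.0]
force: [0.1, 0.1, 0.4]
opening: 68.1
grip_force: 0.0
t: 13.9
eef_pos: [568.8, -178.7, 211.9]
eef_rot: [1.0, -0.016, -0.001, -0.0]
force: [-0.3, -0.4, -0.2]
opening: 92.0
grip_force: 0.0
```

```bash
python3 -m jog '{"offset":[[0,0,0.3],[0,0,0.6],[0,0,0.8]],"angular":[[0,0,0],[0,0,0],[0,0,0]]}'
python3 -m jog '{"offset":[[0,0,0.1],[0,0,0.213],[0,0,0.213]],"angular":[[0,0,0],[0,0,0],[0,0,0]]}'
python3 -m jog '{"offset":[[0,0,0],[0,0,0],[0,0,0],[0,0,0],[0,0,0],[0,0,0]],"angular":[[0,0,0],[0,0,0],[0,0,0],[0,0,0],[0,0,0],[0,0,0]]}' -0.6 30
python3 -m jog '{"offset":[[0,0,-0.2],[0,0,-0.4],[0,0,-0.6],[0,0,-0.8],[0,0,-0.9],[0,0,-0.9],[0,0,-0.9]],"angular":[[0,0,0],[0,0,0],[0,0,0],[0,0,0],[0,0,-0.022],[0,0,-0.022],[0,0,-0.022]]}'
python3 - <<'E'
from h import *
im=viewer.capture("side");np.save("g.npy",im)
cv2.imwrite("pics/g.png",cv2.resize(im[70:200,250:410],None,fx=4.5,fy=4.5,interpolation=cv2.INTER_CUBIC))
E
```

```text
t: 14.2
eef_pos: [566.0, -181.6, 90.0]
eef_rot: [1.0, -0.018, -0.002, 0.0]
force: [0.9, 0.0, -0.1]
opening: 91.9
grip_force: 0.0
t: 14.5
eef_pos: [565.8, -181.3, 58.6]
eef_rot: [1.0, -0.018, -0.002, -0.0]
force: [-0.7, 0.4, -0.2]
opening: 91.6
grip_force: 0.0
t: 15.1
eef_pos: [568.9, -179.8, 61.3]
eef_rot: [1.0, -0.017, 0.0, 0.0]
force: [-0.6, 0.2, 2.6]
opening: 52.1
grip_force: 29.9
t: 15.8
eef_pos: [568.3, -179.7, 195.2]
eef_rot: [1.0, -0.0, -0.0, -0.0]
force: [-0.2, 0.7, -2.5]
opening: 51.9
grip_force: 29.9
```

View pics/g.png

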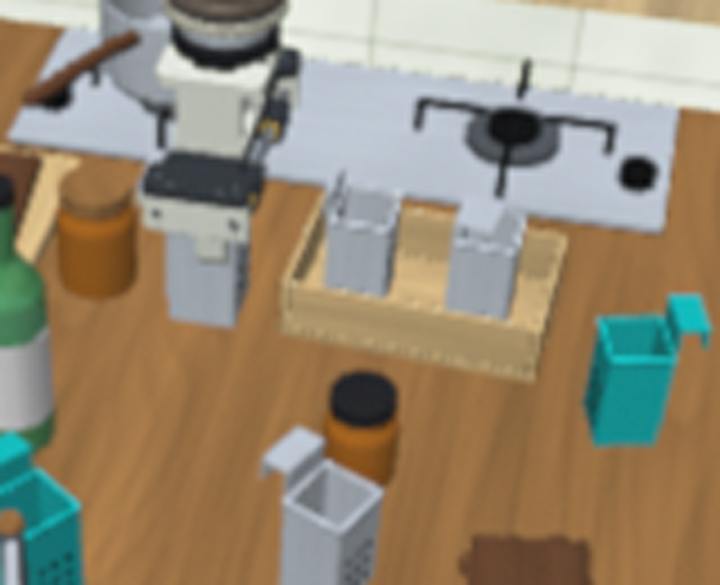

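Both bent cups stand in the crate and the sound cup is held straight; its underside corners are at crop (172,318) and (235,325). Check the grip offset from these.

```bash
python3 - <<'E'
from h import *
for p in((172,318),(235,325),(238,328)): print(zr("side",*p,250,70,4.5,134.5).round(1))
E
```

```text
[ 599.5 -152.2  134.5]
[ 551.3 -155.5  134.5]
[ 548.3 -152.6  134.5]
```

```bash
python3 -m jog '{"offset":[[-0.05,-0.2,0],[-0.1,-0.5,0],[-0.17,-0.829,0]],"angular":[[0,0,0],[0,0,0],[0,0,0]]}' >/dev/null
python3 -m jog '{"offset":[[-0.05,-0.25,0],[-0.1,-0.5,0],[-0.17,-0.829,0]],"angular":[[0,0,0],[0,0,0],[0,0,0]]}' 
python3 -m jog '{"offset":[[-0.05,-0.25,0],[-0.1,-0.5,0],[-0.15,-0.75,0],[-0.17,-0.829,0],[-0.17,-0.829,0],[-0.17,-0.829,0],[-0.17,-0.829,0]],"angular":[[0,0,0],[0,0,-0.06],[0,0,-0.12],[0,0,-0.18],[0,0,-0.2],[0,0,-0.2],[0,0,-0.2]]}'
python3 - <<'E'
from h import *
s=arm.read_state();p=s["eef_pos"];c,k=np.cos(np.pi/10),np.sin(np.pi/10)
print("perp",p[0]*c+p[1]*k,"along",-p[0]*k+p[1]*c,p)
E
```

```text
t: 16.45
eef_pos: [516.9, 67.7, 194.4]
eef_rot: [1.0, -0.001, -0.001, 0.001]
force: [1.8, 0.2, -1.6]
opening: 51.8
grip_force: 29.9
t: 17.15
eef_pos: [492.5, 190.5, 195.2]
eef_rot: [0.988, 0.154, -0.001, 0.001]
force: [-0.8, -0.7, -1.9]
opening: 51.8
grip_force: 29.9
perp 527.2747010183198 along 28.934757384968833 [492.52670852 190.45543288 195.2008452 ]
```

```bash
python3 -m jog '{"offset":[[0.2,0,0],[0.35,0,0],[0.45,0,0],[0.467,0,0],[0.467,0,0],[0.467,0,0],[0.467,0,0]],"angular":[[0,0,0],[0,0,0],[0,0,0],[0,0,0],[0,0,0],[0,0,0],[0,0,0]]}'
python3 - <<'E'
from h import *
s=arm.read_state();p=s["eef_pos"];c,k=np.cos(np.pi/10),np.sin(np.pi/10)
print("perp",p[0]*c+p[1]*k,"along",-p[0]*k+p[1]*c,p)
im=viewer.capture("side");np.save("g.npy",im)
cv2.imwrite("pics/i.png",cv2.resize(im[100:280,200:370],None,fx=3.3,fy=3.3,interpolation=cv2.INTER_CUBIC))
E
```

```text
t: 17.85
eef_pos: [558.3, 213.5, 196.0]
eef_rot: [0.988, 0.156, -0.0, 0.0]
force: [-0.8, 0.5, -2.2]
opening: 51.9
grip_force: 29.9
perp 596.9671679865104 along 30.469977679138168 [558.33377421 213.45167081 196.03963799]
```

View pics/i.png

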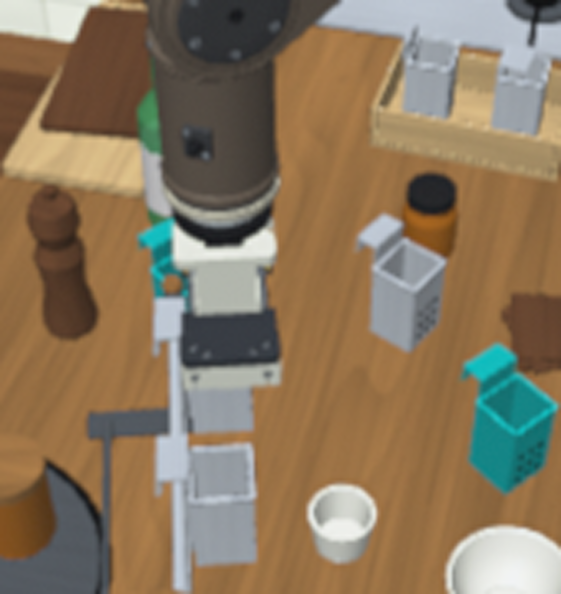

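The held cup's hook is at crop x 153–183, y 318. Cup_e's hook is at x 157–188, y 455. Compare the two numerically at their heights (250 and 188).

```bash
python3 - <<'E'
from h import *
im=np.load("g.npy")
c,k=np.cos(np.pi/10),np.sin(np.pi/10)
pr=lambda p:(round(p[0]*c+p[1]*k,1),round(-p[0]*k+p[1]*c,1))
g=cv2.cvtColor(cv2.resize(im[100:280,200:370],None,fx=3.3,fy=3.3,interpolation=cv2.INTER_CUBIC),cv2.COLOR_BGR2HSV)
for z,rows in((249.3,(308,316,324,332)),(188,(440,448,456,464,472)),(180,(365,385,405,505,525,545))):
    for r in rows:
        xs=np.where((g[r,145:215,1]<50)&(g[r,145:215,2]>165))[0]+145
        runs=np.split(xs,np.where(np.diff(xs)>1)[0]+1)
        for q in runs:
            if len(q)>8: print(z,r,q[0],q[-1],pr(zr("side",q[0],r,200,100,3.3,z)),pr(zr("side",q[-1],r,200,100,3.3,z)))
E
```

```text
249.3 308 154 184 (np.float64(655.3), np.float64(19.2)) (np.float64(631.3), np.float64(21.0))
249.3 308 197 214 (np.float64(620.9), np.float64(21.8)) (np.float64(607.4), np.float64(22.8))
249.3 316 154 179 (np.float64(655.3), np.float64(28.1)) (np.float64(635.4), np.float64(29.5))
249.3 324 154 180 (np.float64(655.3), np.float64(36.8)) (np.float64(634.7), np.float64(38.3))
249.3 332 153 179 (np.float64(656.1), np.float64(45.4)) (np.float64(635.6), np.float64(46.9))
188 440 156 187 (np.float64(658.6), np.float64(105.0)) (np.float64(634.1), np.float64(106.8))
188 448 156 187 (np.float64(658.6), np.float64(113.0)) (np.float64(634.3), np.float64(114.8))
188 448 192 214 (np.float64(630.3), np.float64(115.1)) (np.float64(613.1), np.float64(116.4))
188 456 155 191 (np.float64(659.4), np.float64(120.9)) (np.float64(631.3), np.float64(123.0))
188 464 155 190 (np.float64(659.4), np.float64(128.8)) (np.float64(632.2), np.float64(130.8))
188 472 155 189 (np.float64(659.4), np.float64(136.6)) (np.float64(633.1), np.float64(138.5))
180 365 170 179 (np.float64(647.4), np.float64(19.5)) (np.float64(639.9), np.float64(20.0))
180 385 169 180 (np.float64(648.4), np.float64(41.5)) (np.float64(639.3), np.float64(42.2))
180 385 185 214 (np.float64(635.2), np.float64(42.5)) (np.float64(611.3), np.float64(44.2))
180 405 171 181 (np.float64(646.9), np.float64(63.1)) (np.float64(638.8), np.float64(63.7))
180 405 200 208 (np.float64(623.4), np.float64(64.9)) (np.float64(616.8), np.float64(65.3))
180 505 173 185 (np.float64(646.3), np.float64(163.2)) (np.float64(637.1), np.float64(163.8))
180 505 204 214 (np.float64(622.5), np.float64(164.9)) (np.float64(614.9), np.float64(165.4))
180 525 173 184 (np.float64(646.5), np.float64(181.7)) (np.float64(638.1), np.float64(182.4))
180 545 174 185 (np.float64(645.9), np.float64(200.0)) (np.float64(637.7), np.float64(200.6))
```

```bash
python3 -m jog '{"offset":[[0,0,0.1],[0,0,0.2],[0,0,0.25],[0,0,0.25]],"angular":[[0,0,0],[0,0,0],[0,0,0],[0,0,0]]}'
python3 -m jog '{"offset":[[0,0,0.05],[0,0,0.1],[0,0,0.13],[0,0,0.15],[0,0,0.15],[0,0,0.15]],"angular":[[0,0,0],[0,0,0],[0,0,0],[0,0,0],[0,0,0],[0,0,0]]}'
```

```text
t: 18.3
eef_pos: [558.2, 213.6, 157.6]
eef_rot: [0.988, 0.157, -0.001, 0.0]
force: [-0.9, 0.2, -2.1]
opening: 51.8
grip_force: 29.9
t: 18.9
eef_pos: [559.1, 214.1, 136.1]
eef_rot: [0.988, 0.157, 0.0, -0.0]
force: [-0.1, -0.9, -2.7]
opening: 51.7
grip_force: 29.9
```

```bash
python3 -m jog '{"offset":[[0,0,0.01],[0,0,0.018],[0,0,0.018],[0,0,0.018]],"angular":[[0,0,0],[0,0,0],[0,0,0],[0,0,0]]}'
```

```text
t: 19.3
eef_pos: [559.5, 214.2, 133.8]
eef_rot: [0.988, 0.157, 0.001, -0.0]
force: [-0.2, -0.4, 3.2]
opening: 51.8
grip_force: 30.0
```

Contact with the bar felt at the expected height. Release and rise.

```bash
python3 -m jog '{"offset":[[0,0,0],[0,0,0],[0,0,0]],"angular":[[0,0,0],[0,0,0],[0,0,0]]}' 0.55
python3 -m jog '{"offset":[[0,0,-0.05],[0,0,-0.2],[0,0,-0.45],[0,0,-0.7],[0,0,-0.7]],"angular":[[0,0,0],[0,0,0],[0,0,0],[0,0,0],[0,0,0]]}'
python3 -m jog '{"offset":[[0.0,0.3,0],[0,0.6,0],[0,0.7,0],[0,0.7,0]],"angular":[[0,0,0],[0,0,0],[0,0,0],[0,0,0]]}' -1
python3 - <<'E'
from h import *
im=viewer.capture("side");np.save("g.npy",im)
c,k=np.cos(np.pi/10),np.sin(np.pi/10)
pr=lambda p:(round(float(p[0]*c+p[1]*k),1),round(float(-p[0]*k+p[1]*c),1))
s=arm.read_state();print(pr(s["eef_pos"]),s["eef_pos"])
g=cv2.cvtColor(cv2.resize(im[100:280,200:370],None,fx=3.3,fy=3.3,interpolation=cv2.INTER_CUBIC),cv2.COLOR_BGR2HSV)
for r in range(330,490,8):
        xs=np.where((g[r,145:230,1]<50)&(g[r,145:230,2]>165))[0]+145
        print(r,[(int(q[0]),int(q[-1]),pr(zr("side",q[0],r,200,100,3.3,188))) for q in np.split(xs,np.where(np.diff(xs)>1)[0]+1) if len(q)>6])
E
```

```text
t: 19.6
eef_pos: [558.8, 213.9, 133.0]
eef_rot: [0.988, 0.157, -0.0, 0.0]
force: [-0.2, -0.5, 0.0]
opening: 69.2
grip_force: 0.0
t: 20.1
eef_pos: [561.4, 215.7, 244.3]
eef_rot: [0.988, 0.157, 0.004, -0.001]
force: [0.1, 0.2, 0.1]
opening: 71.2
grip_force: 0.0
t: 20.5
eef_pos: [592.3, 110.3, 238.0]
eef_rot: [0.988, 0.154, -0.0, 0.001]
force: [-0.1, -0.5, 0.1]
opening: 43.3
grip_force: 0.0
(597.5, -75.2) [591.50817538 113.15517111 238.06009303]
330 [(169, 177, (647.4, -13.1))]
338 [(170, 178, (646.6, -3.8))]
346 [(168, 178, (648.4, 5.2))]
354 [(160, 190, (655.1, 13.7))]
362 [(160, 191, (655.2, 22.7))]
370 [(158, 229, (656.8, 31.4))]
378 [(159, 195, (656.0, 40.2))]
386 [(159, 198, (656.1, 48.9))]
394 [(171, 180, (646.3, 58.2)), (189, 199, (631.7, 59.3))]
402 [(171, 181, (646.4, 66.7))]
410 [(170, 181, (647.3, 75.0)), (189, 229, (632.0, 76.1))]
418 [(171, 181, (646.6, 83.4))]
426 [(171, 181, (646.6, 91.6))]
434 [(170, 188, (647.5, 99.8))]
442 [(156, 188, (658.6, 107.0))]
450 [(156, 229, (658.6, 115.0))]
458 [(155, 191, (659.4, 122.9))]
466 [(155, 190, (659.4, 130.8))]
474 [(155, 193, (659.4, 138.5))]
482 [(170, 183, (647.9, 147.1))]
```

Hook lies over the bar (perp 656 back edge, centred at 31 along). Lower the shut fingers on the outer side of it, beside the rail.

```bash
python3 -m jog '{"offset":[[0.06,-0.15,0],[0.127,-0.287,0],[0.127,-0.287,0],[0.127,-0.287,0]],"angular":[[0,0,0],[0,0,0],[0,0,0],[0,0,0]]}' -1
python3 -m jog '{"offset":[[0,0,0.25],[0,0,0.5],[0,0,0.633],[0,0,0.633],[0,0,0.633]],"angular":[[0,0,0],[0,0,0],[0,0,0],[0,0,0],[0,0,0]]}'
python3 - <<'E'
from h import *
p=arm.read_state();s=p["eef_pos"];c,k=np.cos(np.pi/10),np.sin(np.pi/10)
print(s[0]*c+s[1]*k,-s[0]*k+s[1]*c,s[2],p["opening"])
E
```

```text
t: 20.95
eef_pos: [595.4, 163.2, 238.2]
eef_rot: [0.987, 0.158, -0.0, -0.0]
force: [0.5, -0.2, -0.2]
opening: 7.9
grip_force: 0.0
t: 21.45
eef_pos: [596.3, 160.9, 143.9]
eef_rot: [0.988, 0.156, -0.0, 0.0]
force: [0.7, -0.4, -0.1]
opening: 0.2
grip_force: 0.0
616.8757618888724 -31.279407241561955 143.86986933595264 0.1639069561481748
```

```bash
python3 -m jog '{"offset":[[0,-0.04,0],[0,-0.08,0],[0,-0.12,0],[0,-0.16,0],[0,-0.2,0],[0,-0.24,0],[0,-0.28,0],[0,-0.32,0],[0,-0.36,0],[0,-0.4,0],[0,-0.44,0],[0,-0.48,0]],"angular":[[0,0,0],[0,0,0],[0,0,0],[0,0,0],[0,0,0],[0,0,0],[0,0,0],[0,0,0],[0,0,0],[0,0,0],[0,0,0],[0,0,0]]}'
python3 -m jog '{"offset":[[0,-0.04,0],[0,-0.08,0],[0,-0.12,0],[0,-0.16,0],[0,-0.2,0],[0,-0.24,0],[0,-0.28,0],[0,-0.32,0],[0,-0.36,0],[0,-0.4,0]],"angular":[[0,0,0],[0,0,0],[0,0,0],[0,0,0],[0,0,0],[0,0,0],[0,0,0],[0,0,0],[0,0,0],[0,0,0]]}'
python3 - <<'E'
from h import *
im=viewer.capture("side");np.save("g.npy",im)
c,k=np.cos(np.pi/10),np.sin(np.pi/10)
pr=lambda p:(round(float(p[0]*c+p[1]*k),1),round(float(-p[0]*k+p[1]*c),1))
print(pr(arm.read_state()["eef_pos"]))
g=cv2.cvtColor(cv2.resize(im[100:300,200:370],None,fx=3.3,fy=3.3,interpolation=cv2.INTER_CUBIC),cv2.COLOR_BGR2HSV)
for r in range(400,650,8):
        xs=np.where((g[r,135:230,1]<50)&(g[r,135:230,2]>165))[0]+135
        print(r,[(int(q[0]),int(q[-1]),pr(zr("side",q[0],r,200,100,3.3,188))) for q in np.split(xs,np.where(np.diff(xs)>1)[0]+1) if len(q)>6])
E
```

```text
t: 22.65
eef_pos: [573.7, 229.1, 143.1]
eef_rot: [0.988, 0.156, -0.0, 0.001]
force: [-1.8, -6.2, 1.6]
opening: 0.2
grip_force: 2.8
t: 23.65
eef_pos: [555.1, 285.0, 143.2]
eef_rot: [0.988, 0.156, -0.001, 0.001]
force: [-2.1, -9.7, 5.3]
opening: 0.3
grip_force: 4.3
(616.0, 101.3)
400 [(176, 229, (642.4, 64.9))]
408 [(176, 229, (642.4, 73.3))]
416 [(175, 229, (643.3, 81.6))]
424 [(175, 229, (643.4, 89.8))]
432 []
440 []
448 []
456 []
464 []
472 []
480 []
488 []
496 [(162, 168, (654.1, 159.9)), (181, 229, (639.6, 161.0))]
504 [(163, 229, (653.4, 167.5))]
512 [(165, 205, (651.9, 175.0))]
520 [(168, 229, (649.7, 182.6))]
528 [(167, 229, (650.5, 189.8))]
536 [(167, 205, (650.5, 197.0))]
544 [(167, 205, (650.6, 204.2))]
552 [(167, 205, (650.6, 211.3))]
560 [(169, 191, (649.2, 218.4)), (197, 209, (628.6, 219.9))]
568 [(173, 189, (646.3, 225.6)), (199, 205, (627.3, 227.0))]
576 [(174, 186, (645.7, 232.5)), (198, 204, (628.2, 233.8))]
584 [(173, 188, (646.5, 239.3)), (199, 229, (627.6, 240.7))]
592 []
600 []
608 []
616 []
624 []
632 []
640 []
648 []
```

```bash
python3 -m jog '{"offset":[[0,-0.03,0],[0,-0.06,0],[0,-0.09,0],[0,-0.12,0],[0,-0.15,0],[0,-0.18,0],[0,-0.2,0],[0,-0.2,0]],"angular":[[0,0,0],[0,0,0],[0,0,0],[0,0,0],[0,0,0],[0,0,0],[0,0,0],[0,0,0]]}'
python3 -m jog '{"offset":[[0,-0.01,0],[0,-0.02,0],[0,-0.03,0],[0,-0.03,0]],"angular":[[0,0,0],[0,0,0],[0,0,0],[0,0,0]]}'
```

```text
t: 24.5
eef_pos: [545.5, 314.1, 143.2]
eef_rot: [0.988, 0.156, -0.001, 0.001]
force: [-2.9, -6.8, 3.2]
opening: 0.3
grip_force: 3.3
t: 24.9
eef_pos: [544.3, 318.0, 143.1]
eef_rot: [0.988, 0.156, -0.001, 0.001]
force: [-2.0, -7.7, 3.3]
opening: -0.1
grip_force: 3.8
```

```bash
python3 -m jog '{"offset":[[0,-0.013,0],[0,-0.026,0],[0,-0.026,0]],"angular":[[0,0,0],[0,0,0],[0,0,0]]}' | grep -E "eef_pos|force:"
python3 -m jog '{"offset":[[0,-0.013,0],[0,-0.013,0]],"angular":[[0,0,0],[0,0,0]]}'| grep -E "eef_pos|force:"
python3 -m jog '{"offset":[[0,-0.013,0],[0,-0.013,0]],"angular":[[0,0,0],[0,0,0]]}'| grep -E "eef_pos|force:"
```

```text
eef_pos: [543.1, 321.8, 143.1]
force: [-1.5, -7.9, 4.2]
grip_force: 3.6
eef_pos: [542.5, 323.6, 143.2]
force: [-3.0, -9.0, 4.9]
grip_force: 3.9
eef_pos: [541.9, 325.5, 143.2]
force: [-1.7, -8.5, 4.7]
grip_force: 3.8
```

```bash
python3 -m jog '{"offset":[[0,-0.013,0],[0,-0.013,0]],"angular":[[0,0,0],[0,0,0]]}' | grep -E "eef_pos|force:"
python3 -m jog '{"offset":[[0,-0.013,0],[0,-0.013,0]],"angular":[[0,0,0],[0,0,0]]}'| grep -E "eef_pos|force:"
python3 - <<'E'
from h import *
c,k=np.cos(np.pi/10),np.sin(np.pi/10)
p=arm.read_state()["eef_pos"];print(-p[0]*k+p[1]*c)
E
```

```text
eef_pos: [541.3, 327.4, 143.1]
force: [-2.2, -8.4, 4.0]
grip_force: 3.7
eef_pos: [540.8, 329.1, 143.2]
force: [-1.7, -7.5, 3.6]
grip_force: 3.8
145.91237176367918
```

```bash
python3 -m jog '{"offset":[[0,-0.013,0],[0,-0.013,0]],"angular":[[0,0,0],[0,0,0]]}' | grep -E "eef_pos|^force:"
python3 -m jog '{"offset":[[0,-0.013,0],[0,-0.013,0]],"angular":[[0,0,0],[0,0,0]]}'| grep -E "eef_pos|^force:"
python3 - <<'E'
from h import *
im=viewer.capture("side");np.save("g.npy",im);im2=viewer.capture("top");np.save("g2.npy",im2)
c,k=np.cos(np.pi/10),np.sin(np.pi/10)
pr=lambda p:(round(float(p[0]*c+p[1]*k),1),round(float(-p[0]*k+p[1]*c),1))
print(pr(arm.read_state()["eef_pos"]))
g=cv2.cvtColor(cv2.resize(im[100:310,200:370],None,fx=3.3,fy=3.3,interpolation=cv2.INTER_CUBIC),cv2.COLOR_BGR2HSV)
for r in range(490,680,8):
        xs=np.where((g[r,135:230,1]<50)&(g[r,135:230,2]>165))[0]+135
        print(r,[(int(q[0]),int(q[-1]),pr(zr("side",q[0],r,200,100,3.3,188))) for q in np.split(xs,np.where(np.diff(xs)>1)[0]+1) if len(q)>6])
E
```

```text
eef_pos: [540.5, 329.9, 143.2]
force: [-1.6, -12.7, 5.3]
eef_pos: [540.4, 330.2, 143.2]
force: [-1.5, -15.3, 8.5]
(616.0, 147.0)
490 []
498 []
506 []
514 []
522 []
530 []
538 []
546 [(223, 229, (609.1, 209.0))]
554 [(163, 170, (653.6, 212.8)), (181, 229, (640.3, 213.8))]
562 [(167, 213, (650.7, 220.0))]
570 [(171, 229, (647.8, 227.2))]
578 [(168, 229, (650.1, 233.9))]
586 [(168, 204, (650.1, 240.7))]
594 [(190, 204, (634.3, 248.7))]
602 []
610 []
618 []
626 []
634 []
642 []
650 []
658 []
666 []
674 []
```

Firm stop: they're against the post. Back off, rise, clear the view, and measure.

```bash
python3 -m jog '{"offset":[[0,0.03,0],[0,0.08,0],[0,0.15,0],[0,0.2,0]],"angular":[[0,0,0],[0,0,0],[0,0,0],[0,0,0]]}' | grep -E "eef_pos|^force:"
python3 -m jog '{"offset":[[0,0,-0.25],[0,0,-0.5],[0,0,-0.75],[0,0,-0.75]],"angular":[[0,0,0],[0,0,0],[0,0,0],[0,0,0]]}' | grep -E "eef_pos|^force:"
python3 -m jog '{"offset":[[-0.1,0.3,0],[-0.2,0.6,0],[-0.3,0.9,0]],"angular":[[0,0,0],[0,0,0],[0,0,0]]}' >/dev/null
python3 -m jog '{"offset":[[-0.1,0.3,0],[-0.2,0.6,0],[-0.3,0.9,0]],"angular":[[0,0,0],[0,0,0],[0,0,0]]}' >/dev/null
python3 -m jog '{"offset":[[0,0.3,0],[0,0.6,0],[0,0.9,0],[0,0.9,0],[0,0.9,0]],"angular":[[0,0,0],[0,0,0],[0,0,0],[0,0,0],[0,0,0]]}'
python3 - <<'E'
from h import *
c,k=np.cos(np.pi/10),np.sin(np.pi/10)
pr=lambda p:(round(float(p[0]*c+p[1]*k)),round(float(-p[0]*k+p[1]*c)))
for n,(x0,y0,x1,y1) in dict(top=(150,180,250,235),side=(230,220,310,320)).items():
    im=viewer.capture(n);np.save(n+"f.npy",im)
    h=cv2.cvtColor(im[y0:y1,x0:x1],cv2.COLOR_BGR2HSV)
    m=((h[...,1]<60)&(h[...,2]>130)).astype(np.uint8)
    print(n);print("\n".join("".join(".#"[v] for v in r) for r in m))
    for q in cv2.findContours(m,0,2)[0]:
        if cv2.contourArea(q)>60: print(cv2.contourArea(q),[pr(ray(n,*(w+[x0,y0]),165)) for w in cv2.boxPoints(cv2.minAreaRect(q))])
E
```

```text
eef_pos: [549.6, 305.1, 143.3]
force: [0.5, -0.2, 0.4]
eef_pos: [551.5, 307.2, 261.7]
force: [0.0, 0.3, 0.4]
t: 28.4
eef_pos: [588.6, -108.9, 255.0]
eef_rot: [0.988, 0.155, -0.0, -0.0]
force: [0.2, 0.5, 0.1]
opening: 0.7
grip_force: 0.0
top
....................................................................................................
....................................................................................................
....................................................................................................
....................................................................................................
....................................................................................................
....................................................................................................
....................................................................................................
.................................................................................................###
...................................................
[... 12265 characters left out ...]
........................
................................................................................
................................................................................
................................................................................
................................................................................
................................................................................
................................................................................
................................................................................
308.0 [(541, 142), (499, 145), (506, 215), (546, 213)]
1177.5 [(670, 43), (584, 37), (573, 318), (645, 322)]
```

```bash
python3 - <<'E'
from h import *
c,k=np.cos(np.pi/10),np.sin(np.pi/10)
pr=lambda p:(round(float(p[0]*c+p[1]*k),1),round(float(-p[0]*k+p[1]*c),1))
print("rim L back/mid, R back/mid",[pr(ray("top",*q,163)) for q in((167,216),(170,225),(203,214),(206,225))])
print("hooks side back edges",[pr(ray("side",*q,188)) for q in((249.5,254),(249,257),(249,271),(249.5,274),(250.5,277))])
s=arm.read_state();print(s["t"],s["force"],abs(s["qvel"]).max())
# loose things and the spare: before/after difference
a=cv2.imread("pics/top0.png");b=np.load("topf.npy")
d=(cv2.absdiff(a,b).max(2)>45).astype(np.uint8);d=cv2.morphologyEx(d,cv2.MORPH_OPEN,np.ones((3,3)))
n,l,st,ce=cv2.connectedComponentsWithStats(d)
for i in range(1,n):
    if st[i,4]>12: print(st[i].tolist())
E
```

```text
rim L back/mid, R back/mid [(648.0, 270.7), (617.0, 270.5), (615.7, 159.2), (578.6, 161.3)]
hooks side back edges [(652.3, 172.5), (653.6, 181.6), (653.7, 222.8), (652.6, 231.5), (650.2, 240.1)]
28.5 [0.280613   0.66542764 0.77166445] 0.014810973503694562
[358, 144, 34, 6, 151]
[351, 147, 5, 7, 31]
[344, 155, 5, 8, 32]
[384, 163, 4, 4, 16]
[313, 165, 55, 49, 1429]
[341, 174, 87, 207, 5177]
[203, 195, 13, 7, 54]
[206, 206, 20, 18, 240]
[169, 212, 38, 24, 499]
[355, 217, 8, 13, 77]
[406, 219, 20, 16, 252]
[275, 232, 20, 21, 299]
[548, 308, 12, 29, 195]
[490, 315, 47, 33, 904]
[529, 324, 3, 7, 21]
[331, 353, 199, 67, 6285]
[310, 363, 5, 3, 15]
[290, 396, 3, 5, 15]
[302, 414, 10, 6, 47]
[317, 416, 10, 4, 34]
```

```bash
python3 -c "
from station import arm
print(arm.sign_off())"
```

```text
the job is handed in; nothing more can be done
None
```

I handed the job in at about 28.5 s of the 72 s: both bent cups stand upright in the crate, a sound cup hangs beside cup_e against the post at the grinder's end, and the spare was left standing; the hand-in returned no verdict.

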